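# Turn the key tag in its drip tray and put it under the sanitising lamp

### The job

The yellow side of the key tag has been sanitised and its blue side is next: pick up the drip tray (it has a sloping blue grip) and tip it, far end down, until the tag slides off its ledge and tumbles over to lie blue side up in the lower bay, without the robot touching the tag. Then set the tray gently on the lamp's base plate under the lamp head, level, centred and square, fully home against the back stop, and let go. Leave the bottle, can and box alone.

Things in the scene. Friction and masses are not known exactly. Their poses are not given: they have to be found in the camera images.
- tray: pale green plastic drip tray, loose, about 0.25 kg, open on top, 165 long (x) x 78 wide (y), walls 4, 61 high by the ledge and 46 along the bay, inner width 70. Origin: centre of its underside; x from the grip end to the far end, z up. Inside from the grip end: draining ledge 33 long, top at 41; gutter 30 long, floor at 5; lower bay 94 long, floor at 12, then the far wall.
- tray_grip (a point): on the tray's blue grip, a flat plate 8 thick, 62 wide (y), rising from the near wall's top (height 57) and leaning outward 35 deg from vertical, 50 long up its slope. Pinch it across its thickness with the tool leaning 35 deg, fingers pointing down and towards the far end. This point: 30 up the slope, at (-99.7, 0, 81.6) in the tray's frame; axes as the tray's.
- tray_edge (a point): middle of the draining ledge's brink, at (-45.5, 0, 41) in the tray's frame. Friction is about 0.5 to 0.7, so the tag slides when the tray is tipped some 25 to 37 deg. Tipped slowly (about 0.1 rad/s, or in small steps) it drops over the brink nose first and rolls onto its other face; tipped fast it flies flat into the bay, unturned. 45 deg is always enough.
- tray_bay (a point): middle of the lower bay's floor, at (31.5, 0, 12) in the tray's frame. The bay spans x -15.5 to 78.5 and the inner width of 70.
- tag: chunky die-cast key tag, loose, about 0.12 kg, 36 (x) x 56 (y) x 16 thick, one face yellow, the other blue. Origin: its centre; z points out of the yellow face. At the start it lies yellow side up on the tray's draining ledge, x along the tray's x within 4 deg, its front 5 to 14 overhanging the gutter.
- lamp: sanitising lamp, fixed: steel base plate 215 (x) x 130 (y) x 6 thick with a flat black mat 170 x 92 on it; aluminium back stop across it, face at x 82.5, 34 high; white post 50 wide behind the stop. Origin: centre of the plate's underside; x from the open end to the stop, z up. Open at both sides and at the end facing the tray.
- lamp_head (a point): middle of the underside of the white lamp head, 210 above the counter, at (45, 0, 210) in the lamp's frame; the head spans x -18 to 108 and y -48 to 48 of the lamp and is 30 thick.
- lamp_home (a point): point on top of the base plate, 6 above the counter, midway across it, where the middle of the tray's underside comes when the tray is home (far end touching the back stop); axes as the lamp's.
- detergent: orange detergent bottle, loose, 72 across and 190 high; origin at the centre of its underside. Bystander.
- starch_can: green spray can, loose, 56 across and 160 high; origin at the centre of its underside. Bystander.
- sheets_box: cardboard box, loose, 75 x 120 x 80 high; origin at the centre of its underside. Bystander.
There are look-alikes about, which are no part of the job. Leave any orange or white look-alike of the tag alone.

How it is judged (in metres and radians):
On the way:
1. the tag has tumbled over in the tray: blue side up, in the lower bay (angle between tag's own z axis and vertical above 2.2 rad and x of tag in the frame of tray above -0.01 m and z of tag in the frame of tray below 0.035 m), for 0.2 s.
At the end, for the whole second after the job is handed in: The tag lies flat (8 deg), blue side up, in the tray's lower bay; the tray stands level on the lamp's base plate, its far end within 5 mm of the back stop, within 20 mm of the middle sideways and square within 6 deg; tray and tag at rest (angle between tag's own z axis and vertical above 3 rad and x of tag in the frame of tray between -0.01 and 0.08 m and z of tag in the frame of tray below 0.025 m and angle between tray's own z axis and vertical below 0.05 rad and x of tray in the frame of lamp_home above -0.005 m and y of tray in the frame of lamp_home between -0.02 and 0.02 m and z of tray in the frame of lamp_home between -0.004 and 0.004 m and angle between the x axis of tray and the x axis of lamp, either way round below 0.1 rad and linear speed of each of tray, tag below 0.01 m/s); the robot touches nothing.
It fails at once if the gripper or arm touches the tag (contact force between tag and the fingers above 0.3 N or contact force between tag and the arm above 0.3 N).
It fails at once if the tray is banged down on, or rammed into, the lamp (over 40 N) (contact force between tray and lamp above 40 N).
It fails at once if the bottle, can or box is moved more than 25 mm (distance of any of detergent, starch_can, sheets_box from where it was at the start of the episode above 0.025 m).
It also fails if it takes over 66 s, if anything falls off the work surface, if the arm or the gripper's body presses on something with over 40 N, if the wrist force passes 120 N, or if a joint passes its speed limit or range.

### The arm

A 6-joint arm with a two-finger parallel gripper is mounted at the origin on the work surface. World frame = base frame: x ahead of the robot, y to its left, z up, the work surface at z = 0. Lengths are in mm, angles in rad, forces in N, time in s.
With the tool pointing down it reaches from about 375 to 975 mm from the base axis. Payload 3.8 kg.
Tool frame: the origin (TCP) lies midway between the tips of the shut fingers; the grasp point (between the pads) lies arm.grip_depth behind it (arm.grip_depth is the distance from the TCP to the grasp point, in mm); z points along the fingers, y is the line along which they close (so a half turn about z gives the same grasp; the last joint's range is limited). The gripper opens to 85 mm and grips with 20 to 120 N. Pads are 22 mm wide; open, the fingers measure 114 mm over their backs; the gripper's body (76 mm by 85 mm) begins 54 mm behind the grasp point. The pads swing forward as they close: fully open they stand 13 mm farther back than shut.
Start: joints at [1.076, 0.264, 1.604, -0, 1.274, -0.037], TCP at [298.33, 605.489, 191.48] pointing down, gripper open.
Joint ranges: [-2.63, 2.63], [-0.94, 2.18], [0.31, 2.57], [-1.31, 4.45], [0, 2.66], [-2.55, 2.55]. Speed limits (rad/s): [2.57, 2.57, 3.14, 3.14, 3.14, 3.14].

### API

Orientations are given as a unit quaternion [x, y, z, w].
In Python, from station import arm gives the robot as it stands.
- The arm moves only by the shell command python3 -m jog 'ROWS' [FORCE]. ROWS is JSON, a list of rows, each a list of 3 entries, a list of its own where there are three numbers: the shift along the world's x, y, z as a fraction of full scale, then the turn, a rotation vector about the world's x, y, z as a fraction of full scale, then the opening, from 0 (shut) to 1 (fully open). A call has 1 to 10 rows; each row shifts and turns the commanded pose from where the row before left it; what a row does not reach is not made up. Full scale, the value 1, is 250 mm for a shift and 180 degrees for a turn. A row lasts 1/10 s, in which the tool goes at most 50 mm and 8.59 degrees, less where a joint would pass 70% of its speed; a pose out of reach is approached as far as the arm can. A call with a number of a shift or a turn outside -1 to 1 is refused whole. A call with a gripper value outside its range is refused whole. The fingers move at their own pace and stop on an object; FORCE is the grip in N (left out, the last holds). Time passes only in rows, so rows that do not move let the fingers close. It gives the time, the measured TCP pose, the force, the opening and the grip force at its end, in the units of the state.
- arm.observe(): the state, without advancing time (a new reading comes with each control period).
- arm.read_camera(name): name is "side" or "top" or "wrist"; returns a dict with "image" (420x560x3 uint8, blue, green, red), "depth" (420x560 float32, mm along the optical axis (not along the pixel's ray), 0 where there is no reading), "fx", "fy", "cx", "cy" (pixels), "k1" (the pictures are not rectified: a ray, as slopes to the right and down, at radius r is drawn at 1 + k1 r^2 times it, then the intrinsics apply), "extrinsics" (4x4, takes a point from world to camera coordinates); the wrist camera has in their place "mount" (4x4, takes a point from camera to tool coordinates, whose origin is the TCP and whose axes are the flange's). Camera axes: x right, y up, looking along -z (the intrinsics and any distortion apply to the point x, -y, -z); pixel columns grow to the right and rows downward; lengths in mm; the calibration is good to about 2 mm. A picture is of the moment at which its call begins: read the wrist's pose just before it.
- arm.job_done(): hands the job in; it is judged then, once.
The state is a dict: "t": time; "qpos": joint angles; "qd": joint speeds; "tau": joint torques, N m; "tcp_pos": TCP position; "ee_rot": TCP orientation; "ft_force": force on the tool from outside, world axes, zero at the start; "ft_torque": the same for the moment, N m; "finger_gap": finger opening in mm; "grasp_force": force on a finger pad.
Only numpy, scipy, OpenCV 4.12 (cv2) and the standard library are available. Lean on these libraries where they do the work, as an engineer would, in place of code of your own. Each camera call takes 0.05 s, during which the arm holds its last target. There are 200 camera calls.

## Working session

There is one attempt and no reset: what is moved stays moved. The work goes in short steps, Python scripts to look and compute and a shell command to move; the robot and the scene stay as the last step left them, time stands still between calls to the robot, and variables do not carry over. Pictures are saved under pics/ and viewed, at most 10 in all, crops included, and the job is handed in when it is done.

```bash
ls; mkdir -p pics; cat > h.py <<'E'
import numpy as np, cv2
from station import arm
from scipy.spatial.transform import Rotation as R
def cam(name):
    s=arm.observe(); c=arm.read_camera(name)
    if 'extrinsics' in c: T=np.linalg.inv(np.array(c['extrinsics']))
    else:
        W=np.eye(4); W[:3,:3]=R.from_quat(s['ee_rot']).as_matrix(); W[:3,3]=s['tcp_pos']; T=W@np.array(c['mount'])
    c['T']=T; return c
def rays(c,uv):
    uv=np.atleast_2d(np.array(uv,float))
    K=np.array([[c['fx'],0,c['cx']],[0,c['fy'],c['cy']],[0,0,1]])
    p=cv2.undistortPoints(uv[:,None],K,np.array([c['k1'],0,0,0,0.]))[:,0]
    d=np.c_[p[:,0],-p[:,1],-np.ones(len(p))]
    return d@c['T'][:3,:3].T, c['T'][:3,3]
def onplane(c,uv,z):
    d,o=rays(c,uv); return o+d*((z-o[2])/d[:,2:3])
def cloud(c):
    h,w=c['depth'].shape; v,u=np.mgrid[:h,:w]
    d,o=rays(c,np.c_[u.ravel(),v.ravel()]); 
    P=o+d*c['depth'].ravel()[:,None]; P[c['depth'].ravel()==0]=np.nan
    return P.reshape(h,w,3)
E
python3 - <<'E'
from h import *
a=[]
for n in ('top','side'):
    c=cam(n); cv2.imwrite(f'pics/{n}.png',c['image']); print(n,c['fx'],c['k1'],c['T'].round(2).tolist(),(c['depth']>0).mean())
s=arm.observe(); print(s['t'],s['tcp_pos'],s['ee_rot'],s['finger_gap'],arm.grip_depth)
E
```

```text
pics
top 524.10282939519 -0.09953906332016167 [[0.0, 0.99, -0.13, 414.0], [-1.0, 0.01, 0.01, 29.21], [0.01, 0.13, 0.99, 1672.09], [0.0, 0.0, 0.0, 1.0]] 0.9960501700680272
side 422.78781939439483 0.028390888773103383 [[0.91, 0.19, -0.37, 241.6], [-0.42, 0.46, -0.78, -735.24], [0.02, 0.87, 0.5, 635.21], [0.0, 0.0, 0.0, 1.0]] 0.9959056122448979
0.1 [297.97697168 604.82097559 190.2569919 ] [ 2.26912320e-01  9.73914631e-01 -1.00361545e-03 -2.87542771e-04] 85.72966355939252 18.700000000000003
```

View pics/top.png

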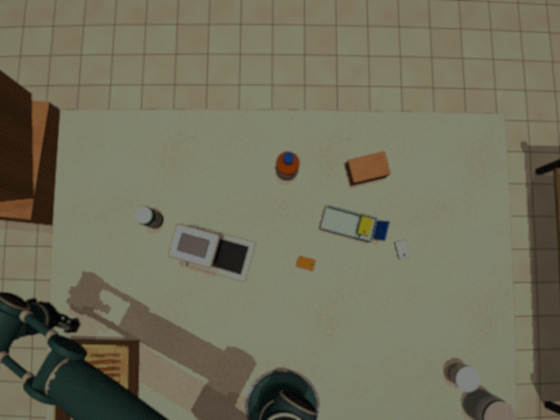

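View pics/side.png

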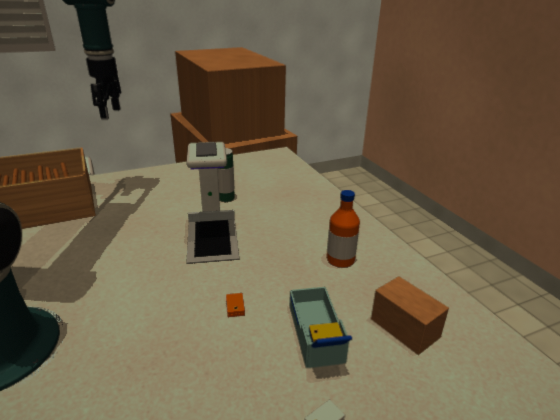

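The top view shows the tray at about (350,223) with its blue grip at (380,230) on the −y side, and the lamp at (212,250) with its head to the left (+y) and its open end facing the tray. The bottle is at (288,165), the box at (368,168) and the can at (147,217). The orange decoy is at (306,263) and the white one at (402,248). The side view agrees.

```bash
cat > m.py <<'E'
from h import *
def big(m):
    n,l,st,ce=cv2.connectedComponentsWithStats(m.astype(np.uint8)); i=1+st[1:,4].argmax(); return l==i
def rect(P):
    r=cv2.minAreaRect(P[:,:2].astype(np.float32)); return np.round(r[0],1),np.round(r[1],1),round(r[2],2)
E
python3 - <<'E'
from m import *
res={}
for n in ('top','side'):
    c=cam(n); P=cloud(c); hsv=cv2.cvtColor(c['image'],cv2.COLOR_BGR2HSV); H,S,V=[hsv[...,i].astype(int) for i in range(3)]
    R0=np.zeros(H.shape,bool)
    if n=='top': R0[195:255,310:395]=1
    else: R0[280:370,280:360]=1
    blue=big((H>105)&(H<130)&(S>120)&R0); yel=big((H>20)&(H<35)&(S>130)&R0)
    for k,m in (('blue',blue),('yel',yel)):
        v,u=np.nonzero(m); d,o=rays(c,[u.mean(),v.mean()]); res[n,k]=(d[0]/np.linalg.norm(d),o)
        Q=P[m]; print(n,k,m.sum(),(u.mean(),v.mean()),np.nanmedian(Q,0).round(1),np.nanpercentile(Q[:,2],[5,95]).round(1))
    if n=='top':
        Q=P[big(R0&(P[...,2]>15))]; print('tray z>15',rect(Q))
        Q=P[big(R0&(P[...,2]>35)&~blue&~yel)]; print('rim',rect(Q),np.nanpercentile(Q[:,2],[5,50,95]))
        L=np.zeros(H.shape,bool); L[215:285,160:262]=1
        Q=P[big(L&(V<45))]; print('mat',rect(Q),np.nanmedian(Q[:,2]))
        Q=P[big(L&(P[...,2]>150))]; print('head',rect(Q),np.nanmedian(Q[:,2]))
        Q=P[L&(P[...,2]>3)&(P[...,2]<10)]; print('plate',rect(Q),np.nanmedian(Q[:,2]))
        print('counter z',np.nanmedian(P[300:340,300:400,2]))
        for nm,(a,b,e,f) in dict(bottle=(145,190,270,305),box=(145,190,340,395),can=(200,235,130,170)).items():
            X=np.zeros(H.shape,bool);X[a:b,e:f]=1; Q=P[big(X&(P[...,2]>30))]; print(nm,rect(Q),np.nanmax(Q[:,2]))
for k in('blue','yel'):
    (a,o),(b,q)=res['top',k],res['side',k]
    A=np.c_[a,-b]; s=np.linalg.lstsq(A,q-o,rcond=None)[0]; p1,p2=o+a*s[0],q+b*s[1]; print(k,((p1+p2)/2).round(1),np.linalg.norm(p1-p2).round(1))
E
```

```text
top blue 189 (np.float64(380.5767195767196), np.float64(229.96296296296296)) [ 543.4 -295.    83.1] [ 66.  100.8]
top yel 199 (np.float64(364.6180904522613), np.float64(225.34170854271358)) [ 560.7 -251.3   56.6] [49.4 63.2]
tray z>15 (array([ 564.4, -216.7]), array([198.5,  80.7]), 75.34)
rim (array([ 564.4, -216.7]), array([198.5,  80.7]), 75.34) [37.20571162 47.86671003 95.96992862]
mat (array([464.8, 171.1]), array([88.6, 86. ]), 72.7) 7.197629303643566
head (array([486.2, 251.5]), array([126.8,  96.9]), 74.59) 236.9148472601437
plate (array([485.7, 232.9]), array([219.7, 323.2]), 0.46) 5.716170786429416
counter z 0.3595243228387517
bottle (array([741. ,  -7.7]), array([69.1, 69.2]), 45.12) 197.9383466718623
box (array([ 741.5, -263. ]), array([ 76.5, 123.7]), 13.87) 91.12568008499579
can (array([575.9, 410.3]), array([52.3, 55.3]), 72.53) 172.97365626692408
side blue 254 (np.float64(331.34251968503935), np.float64(341.18897637795277)) [ 541.2 -308.8   94.1] [ 59.6 100. ]
side yel 430 (np.float64(325.62558139534883), np.float64(330.2627906976744)) [ 560.9 -256.6   57.1] [54.8 58.6]
blue [ 545.6 -297.5   75.6] 3.3
yel [ 561.8 -252.4   52.5] 3.4
```

```bash
cat > g.py <<'E'
from m import *
def tool(yaw,lean):   # tool z leaning `lean` deg towards yaw, y in the vertical plane of yaw
    y,l=np.radians([yaw,lean]); h=np.array([np.cos(y),np.sin(y),0]); k=np.array([0,0,1.])
    z=h*np.sin(l)-k*np.cos(l); yy=h*np.cos(l)+k*np.sin(l); return np.c_[np.cross(yy,z),yy,z]
def plan(p,M):
    s=arm.observe(); d=(np.array(p)-s['tcp_pos']); r=R.from_matrix(M@R.from_quat(s['ee_rot']).as_matrix().T).as_rotvec()
    print('shift mm',d.round(1),'frac',(d/250).round(4),'turn frac',(r/np.pi).round(4),'turn deg',np.degrees(np.linalg.norm(r)).round(1))
E
python3 - <<'E'
from g import *
print(tool(63.8,0).round(2).tolist(), R.from_quat(arm.observe()['ee_rot']).as_matrix().round(2).tolist())
M=tool(75.3,35); g=np.array([543.4,-297,81.6]); print(g+M[:,2]*(18.7-110)); plan(g+M[:,2]*(18.7-110),M)
E
```

```text
[[-0.9, 0.44, 0.0], [0.44, 0.9, 0.0], [0.0, 0.0, -1.0]] [[-0.9, 0.44, -0.0], [0.44, 0.9, -0.0], [0.0, -0.0, -1.0]]
[ 530.11132357 -347.65342174  156.38858164]
shift mm [ 232.  -952.7  -34.2] frac [ 0.928  -3.8107 -0.137 ] turn frac [ 0.1829 -0.0683  0.062 ] turn deg 36.9
```

```bash

python3 -m jog '[[[0,0,0.16],[0,0,0],1],[[0,0,0.16],[0,0,0],1],[[0.02,-0.1,0.16],[0,0,0],1],[[0.04,-0.15,0.16],[0,0,0],1],[[0.04,-0.17,0],[0,0,0],1],[[0.04,-0.17,0],[0,0,0],1],[[0.04,-0.17,0],[0,0,0],1],[[0.04,-0.17,0],[0,0,0],1],[[0.04,-0.17,0],[0,0,0],1],[[0.04,-0.17,0],[0,0,0],1]]'
python3 -m jog '[[[0.04,-0.17,0],[0,0,0],1],[[0.04,-0.17,0],[0,0,0],1],[[0.04,-0.17,0],[0,0,0],1],[[0.04,-0.17,0],[0,0,0],1],[[0.04,-0.17,0],[0,0,0],1],[[0.04,-0.17,0],[0.03,-0.011,0.01],1],[[0.04,-0.17,0],[0.03,-0.011,0.01],1],[[0.04,-0.17,0],[0.03,-0.011,0.01],1],[[0.04,-0.17,0],[0.03,-0.011,0.01],1],[[0.04,-0.17,0],[0.03,-0.011,0.01],1]]'
python3 - <<'E'
from g import *
M=tool(75.3,35); g=np.array([543.4,-297,81.6]); plan(g+M[:,2]*(18.7-110),M)
E
```

```text
t: 1.2
tcp_pos: [372.2, 290.1, 347.2]
ee_rot: [0.227, 0.974, -0.0, 0.0]
ft_force: [0.7, 0.3, -0.3]
finger_gap: 85.4
grasp_force: 0.0
t: 2.2
tcp_pos: [471.6, -132.3, 348.6]
ee_rot: [0.144, 0.958, 0.244, 0.032]
ft_force: [1.2, 0.6, 0.2]
finger_gap: 85.3
grasp_force: 0.0
shift mm [  58.5 -215.4 -192.2] frac [ 0.234  -0.8615 -0.7688] turn frac [ 0.0339 -0.0128  0.0124] turn deg 6.9
```

```bash

python3 -m jog '[[[0.035,-0.14,-0.08],[0.008,-0.003,0.003],0.6],[[0.035,-0.14,-0.1],[0.008,-0.003,0.003],0.6],[[0.035,-0.14,-0.12],[0.006,-0.003,0.003],0.6],[[0.035,-0.14,-0.12],[0,0,0],0.6],[[0.035,-0.12,-0.12],[0,0,0],0.6],[[0,0,-0.08],[0,0,0],0.6],[[0,0,0],[0,0,0],0.6],[[0,0,0],[0,0,0],0.6]]'
python3 - <<'E'
from g import *
M=tool(75.3,35); g=np.array([543.4,-297,81.6]); plan(g+M[:,2]*(18.7-110),M)
c=cam('wrist'); cv2.imwrite('pics/w1.png',c['image'])
E
```

```text
t: 3.0
tcp_pos: [515.1, -299.5, 192.2]
ee_rot: [0.129, 0.951, 0.279, 0.034]
ft_force: [0.0, -0.0, -0.4]
finger_gap: 51.2
grasp_force: 0.0
shift mm [ 15.  -48.2 -35.8] frac [ 0.0598 -0.1927 -0.1431] turn frac [ 0.0122 -0.0057  0.0032] turn deg 2.5
```

View pics/w1.png

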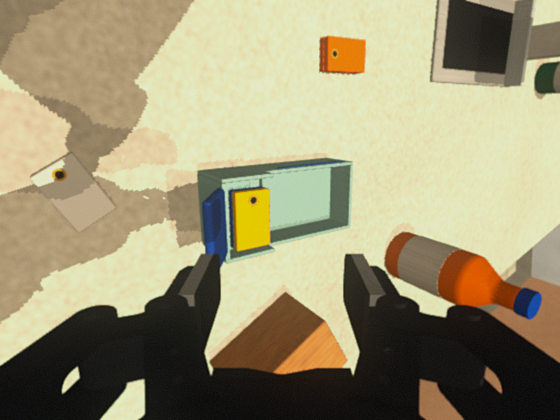

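The wrist view shows the tray between (198,165) and (352,260), with the blue grip at (213,225), the yellow tag at (251,218), and the fingers at left and right.

```bash
cat > w.py <<'E'
from g import *
def look():
    c=cam('wrist'); P=cloud(c); hsv=cv2.cvtColor(c['image'],cv2.COLOR_BGR2HSV); H,S,V=[hsv[...,i].astype(int) for i in range(3)]
    return c,P,H,S,V
def ends(m):  # corner pixels of mask
    return cv2.boxPoints(cv2.minAreaRect(np.argwhere(m)[:,::-1].astype(np.float32)))
E
python3 - <<'E'
from w import *
c,P,H,S,V=look(); X=np.zeros(H.shape,bool); X[150:275,180:365]=1
b=big(X&(H>105)&(H<130)&(S>120)); Q=P[b]
print('blue',np.nanmedian(Q,0).round(1),np.nanpercentile(Q,[2,98],axis=0).round(1).tolist())
Q=Q[~np.isnan(Q).any(1)]; q=Q-np.median(Q,0); n=np.linalg.svd(q[np.linalg.norm(q,axis=1)<35],full_matrices=0)[2]; print('pca',n.round(3).tolist())
T=big(X&(P[...,2]>15)&(P[...,2]<130)&(np.linalg.norm(P[...,:2]-[566,-210],axis=2)<140)); Q=P[T]; r=rect(Q); print('tray',r,np.nanpercentile(Q[:,2],[2,50,98]))
rim=X&(P[...,2]>42)&(P[...,2]<50)&T; print('rim46',rect(P[rim]),rim.sum())
y=big(X&(H>20)&(H<35)&(S>130)); Q=P[y]; print('tag',np.nanmedian(Q,0),rect(Q))
L=big(X&(P[...,2]>15)&(P[...,2]<55)&T&~b);print('low',rect(P[L]))
E
```

```text
blue [ 538.1 -302.9   94.4] [[513.8, -314.3, 65.0], [569.7, -280.4, 100.3]]
pca [[0.856, 0.195, -0.479], [-0.489, 0.605, -0.628], [0.167, 0.772, 0.613]]
tray (array([ 565.8, -218.9]), array([197.7,  79.2]), 75.29) [17.26449309 53.96449179 99.22616282]
rim46 (array([ 569.8, -203.7]), array([166.4,  79. ]), 75.22) 1461
tag [ 559.90345298 -256.44184684   56.77777117] (array([ 562.4, -255.6]), array([34.7, 60.5]), 73.63)
low (array([ 569.5, -203.9]), array([166.8,  79. ]), 75.11)
```

```bash
python3 - <<'E'
from g import *
M=tool(75.2,35); g=np.array([544,-299,81.6]); print(M[:,2]*100/250)
plan(g+M[:,2]*(18.7-70),M); print(M[:,2]*70/250)
E
```

```text
[ 0.05860707  0.22181885 -0.32766082]
shift mm [ 20.5 -27.4 -70.5] frac [ 0.0819 -0.1097 -0.282 ] turn frac [ 0.0132 -0.0048  0.0025] turn deg 2.6
[ 0.04102495  0.15527319 -0.22936257]
```

```bash

python3 -m jog '[[[0.04,-0.08,0],[0.007,-0.0024,0.0013],0.6],[[0.04,-0.03,-0.08],[0.006,-0.0024,0.0012],0.6],[[0,0,-0.1],[0,0,0],0.6],[[0,0,-0.1],[0,0,0],0.6],[[0,0,0],[0,0,0],0.6],[[0,0,0],[0,0,0],0.6]]'
python3 - <<'E'
from w import *
M=tool(75.2,35); g=np.array([544,-299,81.6]); plan(g+M[:,2]*18.7,M)
c,P,H,S,V=look(); X=np.zeros(H.shape,bool); X[100:330,80:420]=1
T=big(X&(P[...,2]>15)&(P[...,2]<130)&(np.linalg.norm(P[...,:2]-[566,-210],axis=2)<140)); b=big(X&(H>105)&(H<130)&(S>120))
print('tray',rect(P[T])); L=big(T&(P[...,2]<55)&~b);print('low',rect(P[L])); print('bluez',np.nanpercentile(P[b],[2,98],axis=0))
E
```

```text
t: 3.7
tcp_pos: [535.9, -327.2, 123.9]
ee_rot: [0.123, 0.946, 0.298, 0.038]
ft_force: [0.1, 0.3, 0.7]
finger_gap: 50.8
grasp_force: 0.0
shift mm [ 10.9  38.6 -57.7] frac [ 0.0435  0.1544 -0.2306] turn frac [-0.0002 -0.0003 -0.0001] turn deg 0.1
tray (array([ 565.8, -218.8]), array([198. ,  78.9]), 75.31)
low (array([ 569.7, -204.1]), array([167.7,  78.9]), 75.31)
bluez [[ 513.22123693 -319.80139457   90.52652328]
 [ 568.11020518 -296.21594555  100.42187913]]
```

Consistent with the earlier measurements. Go in, then close.

```bash

python3 -m jog '[[[0.009,0.031,-0.046],[0,0,0],0.6],[[0.009,0.031,-0.046],[0,0,0],0.6],[[0.009,0.031,-0.046],[0,0,0],0.6],[[0.009,0.031,-0.046],[0,0,0],0.6],[[0.008,0.030,-0.046],[0,0,0],0.6],[[0,0,0],[0,0,0],0.6],[[0,0,0],[0,0,0],0.4],[[0,0,0],[0,0,0],0.25]]' 20
python3 -m jog '[[[0,0,0],[0,0,0],0.2],[[0,0,0],[0,0,0],0.15],[[0,0,0],[0,0,0],0.1],[[0,0,0],[0,0,0],0.05],[[0,0,0],[0,0,0],0],[[0,0,0],[0,0,0],0],[[0,0,0],[0,0,0],0],[[0,0,0],[0,0,0],0]]' 20
```

```text
t: 4.55
tcp_pos: [546.7, -289.5, 65.1]
ee_rot: [0.123, 0.946, 0.298, 0.038]
ft_force: [0.2, -0.4, -0.7]
finger_gap: 23.0
grasp_force: 0.0
t: 5.35
tcp_pos: [546.5, -289.5, 65.1]
ee_rot: [0.123, 0.946, 0.298, 0.038]
ft_force: [-0.9, -1.9, 3.0]
finger_gap: 6.6
grasp_force: 19.9
```

```bash

python3 -m jog '[[[0,0,0],[0,0,0],0],[[0,0,0],[0,0,0],0],[[0,0,0.01],[0,0,0],0],[[0,0,0.02],[0,0,0],0],[[0,0,0.03],[0,0,0],0],[[0,0,0.05],[0,0,0],0],[[0,0,0.06],[0,0,0],0],[[0,0,0.07],[0,0,0],0],[[0,0,0.08],[0,0,0],0],[[0,0,0.08],[0,0,0],0]]' 90
python3 -m jog '[[[0,0,0.08],[0,0,0],0],[[0,0,0.08],[0,0,0],0],[[0,0,0.07],[0,0,0],0],[[0,0,0.05],[0,0,0],0],[[0,0,0.03],[0,0,0],0],[[0,0,0.01],[0,0,0],0],[[0,0,0],[0,0,0],0],[[0,0,0],[0,0,0],0]]' 90
python3 - <<'E'
from w import *
c=cam('side'); cv2.imwrite('pics/s2.png',cv2.resize(c['image'][100:380,220:520],None,fx=2,fy=2))
h=np.radians(75.2); print('pitch axis (far end down)',np.cross([0,0,1],[np.cos(h),np.sin(h),0]))
E
```

```text
t: 6.35
tcp_pos: [546.7, -289.1, 167.5]
ee_rot: [0.123, 0.946, 0.298, 0.038]
ft_force: [0.6, -0.1, -0.7]
finger_gap: 0.4
grasp_force: 0.0
t: 7.15
tcp_pos: [546.0, -288.6, 243.6]
ee_rot: [0.124, 0.945, 0.299, 0.037]
ft_force: [-0.4, 1.2, 0.5]
finger_gap: 0.1
grasp_force: 0.0
pitch axis (far end down) [-0.96682339  0.25544576  0.        ]
```

View pics/s2.png

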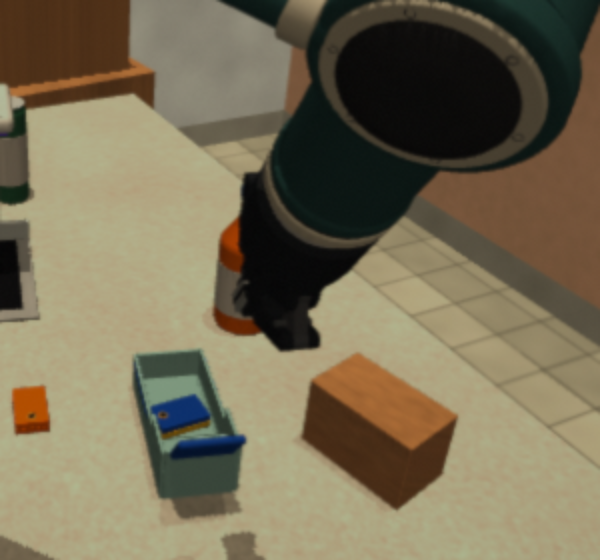

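The side view shows the grip slipped out during the lift. The tray is back on the counter with the grip at about (208,447). The tag is now blue side up inside it at about (182,413). I'll check the state from close by.

```bash

python3 - <<'E'
from w import *
c,P,H,S,V=look(); cv2.imwrite('pics/w2.png',c['image'])
N=np.linalg.norm(P[...,:2]-[569,-204],axis=2)<170
T=big(N&(P[...,2]>12)&(P[...,2]<110)); b=N&(H>105)&(H<130)&(S>120)
n,l,st,ce=cv2.connectedComponentsWithStats(b.astype(np.uint8))
print('tray',rect(P[T]));
for i in range(1,n):
    if st[i,4]>60: Q=P[l==i]; print('blue',st[i,4],ce[i].round(),np.nanmedian(Q,0).round(1),np.nanpercentile(Q[:,2],[3,97]).round(1),rect(Q))
np.save('P.npy',P)
E
```

```text
tray (array([ 576.7, -177. ]), array([197.5,  80.7]), 73.98)
blue 1094 [270. 167.] [ 580.3 -158.3   27.7] [25.8 29. ] (array([ 580. , -156.3]), array([36., 55.]), 88.49)
blue 1064 [209. 182.] [ 549.5 -262.6   97. ] [ 67.4 100.3] (array([ 552.8, -256.7]), array([30.8, 59.9]), 73.93)
```

View pics/w2.png

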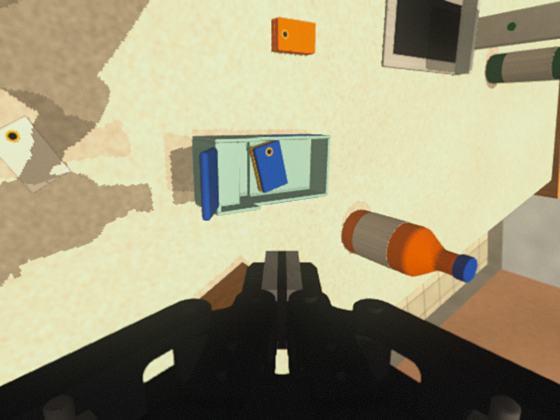

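The wrist view shows the tag blue side up at (268,166), flat in the bay with its top at 28 mm, so the tumble is done. The tray has slid about 42 mm, with the grip now at (209,183). I'll re-grip it and check the hold in steps.

```bash

python3 - <<'E'
from w import *
M=tool(74,35); h=np.array([np.cos(np.radians(74)),np.sin(np.radians(74)),0])
o=np.array([576.7,-177,0])+15.4*h; g=o-99.7*h+[0,0,81.6]; print(o,g)
plan(g+M[:,2]*(18.7-70),M); print(M[:,2]*70/250)
P=np.load('P.npy'); Q=(P.reshape(-1,3)-o)@np.c_[h,np.cross([0,0,1],h),[0,0,1]]
k=(abs(Q[:,1])<10)&(Q[:,0]<-75)&(Q[:,0]>-125)&(Q[:,2]>50); q=Q[k]; s=np.argsort(q[:,0]); print(q[s][::max(1,len(s)//30)][:,[0,2]].round(1).tolist())
E
```

```text
[ 580.94481528 -162.19656988    0.        ] [ 553.4637709  -258.03436097   81.6       ]
shift mm [  -0.6    2.3 -120. ] frac [-0.0025  0.0092 -0.4799] turn frac [-0.0008 -0.0011 -0.0065] turn deg 1.2
[ 0.04426775  0.15437998 -0.22936257]
[[-114.1, 96.5], [-113.6, 96.1], [-113.1, 95.7], [-112.9, 96.8], [-112.4, 97.7], [-112.2, 99.3], [-111.7, 98.8], [-111.2, 97.3], [-110.6, 98.3], [-110.1, 100.0], [-109.7, 100.1], [-109.3, 99.9], [-108.7, 98.2], [-107.9, 99.3], [-107.0, 98.6], [-105.5, 97.1], [-104.2, 94.6], [-102.4, 92.4], [-101.0, 90.4], [-99.0, 87.3], [-96.9, 84.7], [-95.6, 82.7], [-93.2, 79.4], [-91.1, 76.8], [-89.8, 74.2], [-86.9, 70.1], [-84.5, 66.9], [-83.2, 64.8], [-80.6, 61.3], [-79.8, 59.9], [-79.0, 60.3]]
```

```bash

python3 -m jog '[[[0,0,-0.12],[0,0,-0.006],0.5],[[0,0.009,-0.12],[0,0,0],0.5],[[-0.002,0,-0.12],[0,0,0],0.5],[[0,0,-0.12],[0,0,0],0.5],[[0,0,0],[0,0,0],0.5],[[0,0,0],[0,0,0],0.5]]'
python3 - <<'E'
from w import *
M=tool(74,35); g=np.array([553.5,-258,81.6]);plan(g+M[:,2]*(18.7+5),M)
E
```

```text
t: 7.85
tcp_pos: [545.5, -286.1, 124.3]
ee_rot: [0.133, 0.944, 0.299, 0.04]
ft_force: [0.1, -0.1, 0.7]
finger_gap: 42.6
grasp_force: 0.0
shift mm [ 11.7  41.1 -62.1] frac [ 0.0469  0.1645 -0.2484] turn frac [-0.0011 -0.0011 -0.0005] turn deg 0.3
```

```bash

python3 -m jog '[[[0.009,0.033,-0.05],[0,0,0],0.5],[[0.009,0.033,-0.05],[0,0,0],0.5],[[0.009,0.033,-0.05],[0,0,0],0.5],[[0.01,0.033,-0.05],[0,0,0],0.5],[[0.01,0.033,-0.048],[0,0,0],0.5],[[0,0,0],[0,0,0],0.35],[[0,0,0],[0,0,0],0.25],[[0,0,0],[0,0,0],0.2],[[0,0,0],[0,0,0],0.15],[[0,0,0],[0,0,0],0.1]]' 20
python3 -m jog '[[[0,0,0],[0,0,0],0.05],[[0,0,0],[0,0,0],0.05],[[0,0,0],[0,0,0],0],[[0,0,0],[0,0,0],0],[[0,0,0],[0,0,0],0]]' 20
python3 -m jog '[[[0,0,0],[0,0,0],0],[[0,0,0],[0,0,0],0],[[0,0,0],[0,0,0],0]]' 50
python3 - <<'E'
from w import *
c=cam('side'); cv2.imwrite('pics/s3.png',cv2.resize(c['image'][200:400,240:440],None,fx=3,fy=3)); print(arm.observe()['ft_torque'])
E
```

```text
t: 8.85
tcp_pos: [558.0, -246.2, 63.4]
ee_rot: [0.132, 0.945, 0.298, 0.041]
ft_force: [0.2, -0.1, 0.2]
finger_gap: 8.5
grasp_force: 0.0
t: 9.35
tcp_pos: [557.9, -246.3, 63.3]
ee_rot: [0.132, 0.945, 0.298, 0.041]
ft_force: [-1.5, -3.9, 4.3]
finger_gap: 6.8
grasp_force: 21.3
t: 9.65
tcp_pos: [557.9, -246.3, 63.4]
ee_rot: [0.132, 0.945, 0.298, 0.041]
ft_force: [-1.1, -3.9, 5.5]
finger_gap: 5.4
grasp_force: 49.1
[-0.40945991  0.14625514  0.1154327 ]
```

View pics/s3.png

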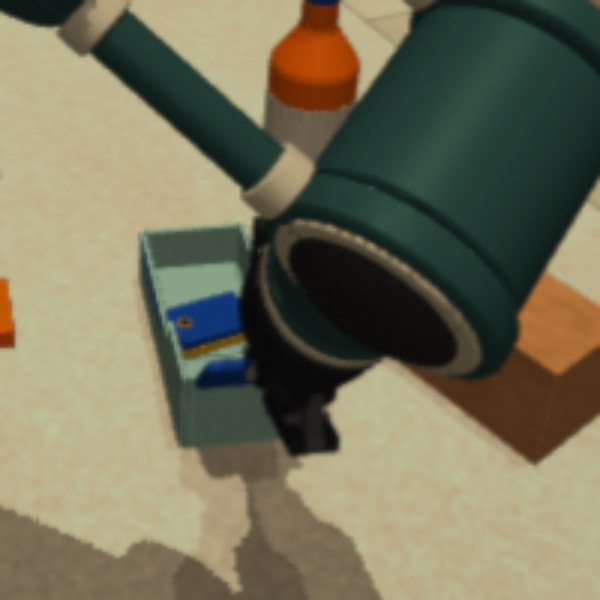

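The side view shows the grip at (225,372) with the gripper's visible finger at about (310,435), which looks offset sideways. I'll check it with projection and depth.

```bash

python3 - <<'E'
from w import *
def proj(c,p):
    q=np.linalg.inv(c['T'])@np.r_[p,1]; x,y=q[0]/-q[2],-q[1]/-q[2]; f=1+c['k1']*(x*x+y*y); return np.array([c['fx']*x*f+c['cx'],c['fy']*y*f+c['cy']])
c=cam('side'); P=cloud(c); s=arm.observe(); M=R.from_quat(s['ee_rot']).as_matrix(); t=np.array(s['tcp_pos'])
for n,p in dict(tcp=t,grasp=t-18.7*M[:,2],body=t-73*M[:,2]).items(): print(n,((proj(c,p)-[240,200])*3).round())
for u,v in [(310,440),(300,420),(325,440),(290,390),(215,375),(235,375)]:
    print((u,v),P[int(200+v/3),int(240+u/3)].round(1))
w=cam('wrist'); Pw=cloud(w); print('tcp in wrist',proj(w,t),proj(w,t-18.7*M[:,2])); cv2.imwrite('pics/w3.png',w['image'])
E
```

```text
tcp [245. 373.]
grasp [251. 368.]
body [269. 349.]
(310, 440) [ 522.2 -365.2  142.2]
(300, 420) [ 522.  -356.3  146.2]
(325, 440) [ 530.1 -367.   140.6]
(290, 390) [ 518.8 -347.6  160. ]
(215, 375) [ 527.3 -259.3   85.9]
(235, 375) [ 541.8 -259.3   80.3]
tcp in wrist [280.76737109 238.59007132] [280.6612796  251.91088891]
```

View pics/w3.png

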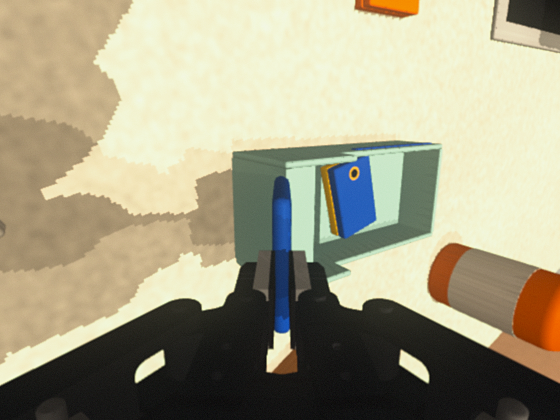

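The wrist view shows the blue plate at (282,250) centred between the pads, and the tag flat and blue side up at (352,200). The grasp is good sideways. I'll lift slowly and watch the hold.

```bash

python3 -m jog '[[[0,0,0],[0,0,0],0],[[0,0,0],[0,0,0],0],[[0,0,0],[0,0,0],0],[[0,0,0],[0,0,0],0]]' 70
python3 -m jog '[[[0,0,0.005],[0,0,0],0],[[0,0,0.005],[0,0,0],0],[[0,0,0.005],[0,0,0],0],[[0,0,0.005],[0,0,0],0],[[0,0,0],[0,0,0],0]]' 70
python3 - <<'E'
from w import *
c,P,H,S,V=look()
N=np.linalg.norm(P[...,:2]-[580,-162],axis=2)<150
T=big(N&(P[...,2]>12)&(P[...,2]<66)&~((H>100)&(S>110))&(V>60)); Q=P[T]; print(rect(Q))
h=np.array([np.cos(np.radians(74)),np.sin(np.radians(74))])
x=(Q[:,:2]-[581,-162])@h
for a in range(-80,90,15):
    k=(x>a)&(x<a+15); print(a,np.nanpercentile(Q[k,2],[3,50,97]).round(1) if k.any() else '')
E
```

```text
t: 10.2
tcp_pos: [558.0, -246.4, 63.4]
ee_rot: [0.132, 0.945, 0.298, 0.041]
ft_force: [-2.2, -4.1, 5.4]
finger_gap: 4.7
grasp_force: 68.9
t: 10.7
tcp_pos: [557.3, -244.5, 67.2]
ee_rot: [0.132, 0.944, 0.299, 0.04]
ft_force: [0.8, 0.7, -3.0]
finger_gap: 4.0
grasp_force: 68.5
(array([ 579.3, -162.8]), array([171.5,  79. ]), 73.84)
-80 [16.2 61.2 64.6]
-65 [25.  43.6 63.5]
-50 [22.3 43.7 63.6]
-35 [17.  41.2 63.2]
-20 [12.6 18.5 47.6]
-5 [13.1 32.5 47.7]
10 [15.1 36.2 47.4]
25 [12.5 31.2 47.1]
40 [12.1 13.  46.7]
55 [12.  12.8 46.4]
70 [12.3 31.2 46.1]
85
```

```bash
cat > tilt.py <<'E'
from w import *
import sys
c,P,H,S,V=look(); x0,y0,yaw,zm=map(float,sys.argv[1:5])
h=np.array([np.cos(np.radians(yaw)),np.sin(np.radians(yaw))]); D=P[...,:2]-[x0,y0]; X=D@h; Y=D@[-h[1],h[0]]
# bay side-wall rim (far part): highest readings near y=+-37
z=P[...,2]-zm
for a,b in ((-78,-40),(-10,20),(20,50),(50,80)):
    for sg in (1,-1):
        k=(X>a)&(X<b)&(abs(sg*Y-37)<4)&(V>60)&(S<110); print(a,b,sg,k.sum(),np.nanpercentile(z[k],[90]).round(1) if k.any() else '')
s=arm.observe(); print('gap',s['finger_gap'],'F',s['grasp_force'],'ft',np.round(s['ft_force'],1),np.round(s['ft_torque'],2))
E
python3 -m jog '[[[0,0,0.01],[0,0,0],0],[[0,0,0.01],[0,0,0],0],[[0,0,0.01],[0,0,0],0],[[0,0,0.01],[0,0,0],0],[[0,0,0],[0,0,0],0],[[0,0,0],[0,0,0],0]]' 70
python3 tilt.py 581 -162 74 0
```

```text
t: 11.35
tcp_pos: [557.7, -246.1, 78.0]
ee_rot: [0.132, 0.945, 0.298, 0.041]
ft_force: [-0.5, -0.0, -1.6]
finger_gap: 4.2
grasp_force: 69.2
-78 -40 1 1185 [71.6]
-78 -40 -1 143 [70.3]
-10 20 1 388 [51.7]
-10 20 -1 677 [51.]
20 50 1 328 [49.4]
20 50 -1 597 [48.7]
50 80 1 276 [47.1]
50 80 -1 444 [46.5]
gap 4.68130501896706 F 69.2824011403718 ft [-0.3 -1.6 -1.3] [-0.8   0.22 -0.03]
```

```bash

python3 -m jog '[[[0,0,0],[0,0,0],0],[[0,0,0],[0,0,0],0],[[0,0,0],[0,0,0],0],[[0,0,0],[0,0,0],0]]' 110
python3 -m jog '[[[0,0,0.01],[0,0,0],0],[[0,0,0.01],[0,0,0],0],[[0,0,0.01],[0,0,0],0],[[0,0,0.01],[0,0,0],0],[[0,0,0],[0,0,0],0],[[0,0,0],[0,0,0],0]]' 110
python3 tilt.py 581 -162 74 0
```

```text
t: 11.8
tcp_pos: [557.7, -245.7, 77.7]
ee_rot: [0.132, 0.944, 0.298, 0.041]
ft_force: [-1.7, -1.8, -1.5]
finger_gap: 2.4
grasp_force: 104.9
t: 12.4
tcp_pos: [557.7, -245.8, 87.9]
ee_rot: [0.132, 0.945, 0.298, 0.041]
ft_force: [0.3, -1.8, -2.0]
finger_gap: 2.7
grasp_force: 106.5
-78 -40 1 1187 [78.8]
-78 -40 -1 136 [76.4]
-10 20 1 390 [55.2]
-10 20 -1 635 [54.3]
20 50 1 298 [51.2]
20 50 -1 556 [50.4]
50 80 1 237 [47.5]
50 80 -1 347 [46.8]
gap 2.863606615931276 F 106.46960629150271 ft [-0.7 -0.4 -1.9] [-0.9   0.21  0.01]
```

The tray barely lifts at its far end because the plate swivels between the pads. I'll set it down again and grip across the 78 mm width near the centre of mass instead. Then I'll land it on the plate short of the head and push it home.

```bash

python3 -m jog '[[[0,0,-0.012],[0,0,0],0],[[0,0,-0.02],[0,0,0],0],[[0,0,-0.02],[0,0,0],0],[[0,0,-0.02],[0,0,0],0],[[0,0,-0.02],[0,0,0],0],[[0,0,-0.004],[0,0,0],0],[[0,0,0],[0,0,0],0.1],[[0,0,0],[0,0,0],0.2],[[0,0,0],[0,0,0],0.3],[[0,0,0],[0,0,0],0.4]]' 20
python3 - <<'E'
from w import *
s=arm.observe(); print(np.round(s['qpos'],2)); c=cam('wrist'); print(np.array(c['mount']).round(2).tolist(), R.from_quat(s['ee_rot']).as_matrix().round(2).tolist())
E
```

```text
t: 13.45
tcp_pos: [557.8, -245.2, 64.0]
ee_rot: [0.132, 0.944, 0.298, 0.041]
ft_force: [-0.4, 0.3, -0.4]
finger_gap: 33.8
grasp_force: 0.0
[-0.78  0.44  1.76  0.55  1.31 -2.32]
[[-0.0, 0.97, 0.26, 65.87], [1.0, -0.0, 0.0, 0.54], [0.0, 0.26, -0.97, -182.01], [0.0, 0.0, 0.0, 1.0]] [[-0.96, 0.23, 0.16], [0.27, 0.79, 0.55], [0.0, 0.57, -0.82]]
```

```bash

python3 -m jog '[[[-0.012,-0.044,0.066],[0,0,0],0.5],[[-0.012,-0.044,0.066],[0,0,0],0.6],[[-0.012,-0.044,0.066],[0,0,0],1],[[-0.012,-0.044,0.066],[0,0,0],1],[[0,0,0.15],[0,0,0],1],[[0,0,0.15],[0,0,0],1],[[0,0,0.15],[0,0,0],1],[[0,0,0],[0,0,0],1]]' 20
cat > tray.py <<'E'
from w import *
def tray(x0=581,y0=-162,zlo=12):
    c,P,H,S,V=look(); N=np.linalg.norm(P[...,:2]-[x0,y0],axis=2)<190
    T=big(N&(P[...,2]>zlo)&(P[...,2]<110)); r=rect(P[T])
    L=big(T&(P[...,2]<64)&~((H>105)&(H<130)&(S>120)))
    return c,P,H,S,V,r,rect(P[L])
def lat(yaw,lean):  # closing across the tray, leaning towards yaw, camera on the far side
    M=tool(yaw,lean); return np.c_[M[:,1],-M[:,0],M[:,2]]
if __name__=='__main__':
    c,P,H,S,V,r,l=tray(); print(r,l)
    yaw=l[2]; h=np.array([np.cos(np.radians(yaw)),np.sin(np.radians(yaw)),0]); o=np.r_[l[0],0]
    M=lat(yaw,12); print(M.round(2)); p=o-20*h+[0,0,6]; print('target',p); plan(p-M[:,2]*120,M)
    b=(H>105)&(H<130)&(S>120)&(P[...,2]<40)&(P[...,2]>15); print('tag',rect(P[big(b)]),np.nanpercentile(P[big(b)][:,2],[5,95]))
E
python3 tray.py
```

```text
t: 14.3
tcp_pos: [548.2, -291.5, 249.4]
ee_rot: [0.131, 0.945, 0.295, 0.045]
ft_force: [0.1, -0.6, 0.3]
finger_gap: 85.2
grasp_force: 0.0
(array([ 576.4, -176.3]), array([197.5,  80.6]), 74.07) (array([ 580.6, -161.4]), array([166.6,  80.6]), 74.13)
[[ 0.27  0.96  0.06]
 [ 0.94 -0.27  0.2 ]
 [ 0.21 -0.   -0.98]]
target [ 575.13088771 -180.63769245    6.        ]
shift mm [  21.2   86.2 -122.9] frac [ 0.0846  0.3448 -0.4916] turn frac [-0.0397  0.2202 -0.4615] turn deg 92.3
tag (array([ 580. , -155.5]), array([36.2, 55.5]), 87.72) [26.30266793 28.89636089]
```

```bash

python3 -m jog '[[[0.007,0.029,0],[-0.0033,0.0184,-0.0385],1],[[0.007,0.029,0],[-0.0033,0.0184,-0.0385],1],[[0.007,0.029,0],[-0.0033,0.0184,-0.0385],1],[[0.007,0.029,0],[-0.0033,0.0184,-0.0385],1],[[0.007,0.029,0],[-0.0033,0.0184,-0.0385],1],[[0.007,0.029,0],[-0.0033,0.0184,-0.0385],1]]'
python3 -m jog '[[[0.007,0.029,0],[-0.0033,0.0184,-0.0385],1],[[0.007,0.029,0],[-0.0033,0.0184,-0.0385],1],[[0.007,0.029,0],[-0.0033,0.0184,-0.0385],1],[[0.007,0.029,0],[-0.0033,0.0184,-0.0385],1],[[0.007,0.029,0],[-0.0033,0.0184,-0.0385],1],[[0.007,0.029,0],[-0.0033,0.0184,-0.0385],1],[[0,0,0],[0,0,0],1],[[0,0,0],[0,0,0],1]]'
python3 tray.py; python3 -c "
from h import *
cv2.imwrite('pics/w4.png',cam('wrist')['image'])"
```

```text
t: 14.95
tcp_pos: [555.2, -245.1, 240.5]
ee_rot: [0.507, 0.836, 0.209, -0.014]
ft_force: [0.1, -0.1, 0.2]
finger_gap: 85.2
grasp_force: 0.0
t: 15.75
tcp_pos: [566.1, -202.0, 240.9]
ee_rot: [0.794, 0.598, 0.086, -0.065]
ft_force: [-0.4, 0.2, -0.4]
finger_gap: 85.3
grasp_force: 0.0
(array([ 576.3, -176.5]), array([196.7,  80.2]), 74.35) (array([ 580.4, -161.8]), array([166.3,  80.2]), 74.35)
[[ 0.26  0.96  0.06]
 [ 0.94 -0.27  0.2 ]
 [ 0.21 -0.   -0.98]]
target [ 575.00479528 -181.05855047    6.        ]
shift mm [   2.3   -2.6 -117.7] frac [ 0.0091 -0.0106 -0.4709] turn frac [-0.002   0.0007  0.0024] turn deg 0.6
tag (array([ 580.2, -154.7]), array([34.8, 54.7]), 88.42) [26.75183687 29.28397911]
```

View pics/w4.png

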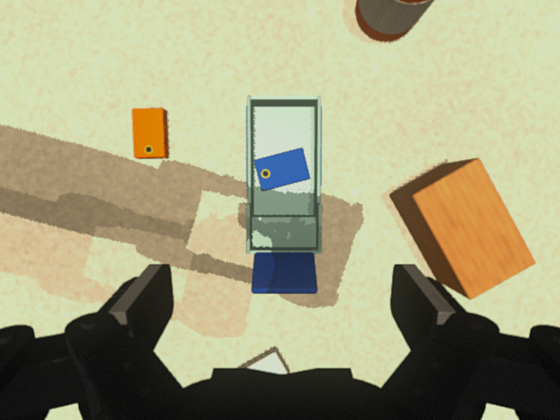

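The wrist view shows the tray centred between the fingers: tray mid-line at column 284, finger mid-line at 282. The tag is at (283,168), blue side up. I'll descend halfway, re-measure, then finish.

```bash

python3 -m jog '[[[0.009,-0.01,-0.1],[-0.002,0.0007,0.0024],1],[[0,0,-0.15],[0,0,0],1],[[0,0,-0.12],[0,0,0],1],[[0.006,0.02,-0.1],[0,0,0],1],[[0.006,0.02,-0.1],[0,0,0],1],[[0.003,0.01,-0.06],[0,0,0],1],[[0,0,0],[0,0,0],1],[[0,0,0],[0,0,0],1]]'
python3 tray.py; python3 - <<'E'
from tray import *
c,P,H,S,V=look(); h=np.array([np.cos(np.radians(74.2)),np.sin(np.radians(74.2))]); D=P[...,:2]-[580.5,-161.8]; X=D@h; Y=D@[-h[1],h[0]]; Z=P[...,2]
for a in range(-30,75,15):
    k=(X>a)&(X<a+15)&(abs(Z-45)<3.5)&(abs(Y)<46); print(a,[np.nanpercentile(Y[k&(sg*Y>0)],[10,50,90]).round(1).tolist() for sg in(-1,1)])
s=arm.observe(); d=np.array(s['tcp_pos'])[:2]-[580.5,-161.8]; print('tcp Y',d@[-h[1],h[0]],'X',d@h)
E
```

```text
t: 16.65
tcp_pos: [572.8, -193.0, 85.2]
ee_rot: [0.793, 0.6, 0.084, -0.062]
ft_force: [0.1, 0.1, 1.2]
finger_gap: 85.2
grasp_force: 0.0
(array([ 577.7, -170.6]), array([185.8,  80.4]), 73.75) (array([ 580.1, -162.1]), array([168.1,  80.4]), 73.75)
[[ 0.27  0.96  0.06]
 [ 0.94 -0.28  0.2 ]
 [ 0.21 -0.   -0.98]]
target [ 574.50341972 -181.30099709    6.        ]
shift mm [ -5.9 -11.9  37.3] frac [-0.0238 -0.0474  0.1493] turn frac [ 0.0006  0.0008 -0.0024] turn deg 0.5
tag (array([ 580.3, -154.5]), array([35.2, 55.1]), 88.51) [26.85399649 29.0748459 ]
-30 [[-38.3, -36.4, -34.8], [35.4, 37.0, 39.0]]
-15 [[-38.4, -36.3, -34.8], [35.3, 37.0, 39.4]]
0 [[-39.2, -36.7, -34.9], [35.3, 36.9, 39.2]]
15 [[-39.0, -36.8, -35.1], [35.2, 36.8, 39.3]]
30 [[-39.2, -36.7, -35.1], [35.1, 36.7, 39.5]]
45 [[-38.6, -36.5, -35.1], [35.0, 36.7, 39.1]]
60 [[-39.1, -37.0, -35.2], [35.1, 36.8, 39.0]]
tcp Y -2.227980980917474 X -32.318240925244204
```

```bash

python3 -m jog '[[[-0.008,0.003,0],[0,0,0],1],[[0.002,0.008,-0.04],[0,0,0],1],[[0.002,0.008,-0.04],[0,0,0],1],[[0.002,0.008,-0.04],[0,0,0],1],[[0,0,-0.03],[0,0,0],1],[[0,0,-0.02],[0,0,0],1],[[0,0,0],[0,0,0],1]]'
python3 - <<'E'
from tray import *
h=np.array([np.cos(np.radians(74.2)),np.sin(np.radians(74.2))])
s=arm.observe(); d=np.array(s['tcp_pos'])[:2]-[580.5,-161.8]; print('tcp Y',d@[-h[1],h[0]],'X',d@h,s['tcp_pos'][2]); plan([0,0,0],lat(74.2,12))
E
```

```text
t: 17.45
tcp_pos: [571.2, -185.2, 40.8]
ee_rot: [0.793, 0.6, 0.083, -0.064]
ft_force: [0.1, 0.1, 0.3]
finger_gap: 85.5
grasp_force: 0.0
tcp Y 2.5626671128804306 X -25.093004462963677 40.772065396278585
shift mm [-571.2  185.2  -40.8] frac [-2.2848  0.741  -0.1631] turn frac [-0.0001 -0.0005  0.    ] turn deg 0.1
```

```bash

python3 - <<'E'
from tray import *
h=np.array([np.cos(np.radians(74.2)),np.sin(np.radians(74.2))]); A=[];B=[]
for i in range(8):
    c,P,H,S,V=look(); s=arm.observe(); A.append(s['tcp_pos'])
    D=P[...,:2]-[580.5,-161.8]; X=D@h; Y=D@[-h[1],h[0]]; Z=P[...,2]; k=(X>15)&(X<75)&(abs(Z-45)<3.5)&(abs(Y)<46)
    B.append([np.nanmedian(Y[k&(g*Y>0)]) for g in(-1,1)])
A=np.array(A); print(A.std(0),A.mean(0),np.array(B).round(1).tolist()); d=A.mean(0)[:2]-[580.5,-161.8]; print('tcp Y',d@[-h[1],h[0]],'X',d@h)
v=np.array([h[1],-h[0]]); print(v)
E
```

```text
[0.28154551 0.15553687 0.43284814] [ 572.37071417 -185.91175844   42.47897996] [[-36.7, 36.7], [-36.6, 36.7], [-36.6, 36.7], [-36.6, 36.7], [-36.6, 36.7], [-36.7, 36.7], [-36.6, 36.7], [-36.7, 36.7]]
tcp Y 1.25698955089194 X -25.41421178351155
[ 0.96221799 -0.27228025]
```

```bash

python3 -m jog '[[[0.005,-0.001,0],[0,0,0],1],[[0.002,0.007,-0.02],[0,0,0],1],[[0.002,0.006,-0.03],[0,0,0],1],[[0.002,0.006,-0.03],[0,0,0],1],[[0,0,-0.03],[0,0,0],1],[[0,0,-0.03],[0,0,0],1],[[0,0,0],[0,0,0],1]]'

```

```text
t: 18.55
tcp_pos: [573.5, -180.5, 5.3]
ee_rot: [0.793, 0.6, 0.083, -0.064]
ft_force: [-1.1, 1.0, 0.6]
finger_gap: 85.2
grasp_force: 0.0
```

```bash

python3 -m jog '[[[0,0,0],[0,0,0],0.95],[[0,0,0],[0,0,0],0.9],[[0,0,0],[0,0,0],0.85],[[0,0,0],[0,0,0],0.8],[[0,0,0],[0,0,0],0.75]]' 20
python3 -m jog '[[[0,0,0],[0,0,0],0.7],[[0,0,0],[0,0,0],0.5],[[0,0,0],[0,0,0],0.3],[[0,0,0],[0,0,0],0.3],[[0,0,0],[0,0,0],0.3]]' 40
```

```text
t: 19.05
tcp_pos: [574.7, -181.3, 7.5]
ee_rot: [0.793, 0.6, 0.083, -0.063]
ft_force: [-2.7, -0.5, 2.0]
finger_gap: 76.7
grasp_force: 24.0
t: 19.55
tcp_pos: [574.8, -181.4, 7.9]
ee_rot: [0.793, 0.6, 0.083, -0.063]
ft_force: [-4.5, -1.2, 5.1]
finger_gap: 75.9
grasp_force: 46.0
```

```bash

python3 -m jog '[[[0,0,0.01],[0,0,0],0],[[0,0,0.015],[0,0,0],0],[[0,0,0.02],[0,0,0],0],[[0,0,0.015],[0,0,0],0],[[0,0,0],[0,0,0],0],[[0,0,0],[0,0,0],0]]' 50
python3 tilt.py 580.5 -161.8 74.2 0
```

```text
t: 20.15
tcp_pos: [575.0, -181.3, 22.3]
ee_rot: [0.793, 0.6, 0.083, -0.062]
ft_force: [0.7, 0.6, -4.0]
finger_gap: 75.2
grasp_force: 59.8
-78 -40 1 2129 [76.2]
-78 -40 -1 2165 [76.3]
-10 20 1 1702 [58.]
-10 20 -1 1818 [58.2]
20 50 1 1756 [56.4]
20 50 -1 1887 [56.5]
50 80 1 1725 [54.7]
50 80 -1 1965 [54.8]
gap 75.31536163431817 F 59.77475881576538 ft [-0.2  0.8 -4.1] [-0.27  0.08  0.02]
```

```bash

python3 -m jog '[[[0,0,0.02],[0.006,-0.0016,0],0],[[0,0,0.04],[0.006,-0.0016,0],0],[[0,0,0.05],[0.005,-0.0016,0],0],[[0,0,0.05],[0,0,0],0],[[-0.008,0.02,0.05],[0,0,0],0],[[-0.016,0.04,0.03],[0,0,0],0],[[-0.025,0.06,0.01],[0,0,0],0],[[-0.032,0.08,0],[0,0,0],0],[[-0.032,0.08,0],[0,0,0],0],[[-0.032,0.08,0],[0,0,0],0]]' 60
python3 -m jog '[[[-0.032,0.08,0],[0,0,0],0],[[-0.032,0.08,0],[0,0,0],0],[[-0.032,0.08,0],[0,0,0],0],[[-0.025,0.06,0],[0,0,0],0],[[-0.016,0.04,0],[0,0,0],0],[[-0.008,0.02,0],[0,0,0],0],[[0,0,0],[0,0,0],0],[[0,0,0],[0,0,0],0]]' 60
python3 - <<'E'
from w import *
c,P,H,S,V=look(); cv2.imwrite('pics/w5.png',c['image'])
s=arm.observe(); print(s['tcp_pos'],s['ft_force'])
def fit(m,n):
    Q=P[m]; Q=Q[~np.isnan(Q).any(1)]; print(n,m.sum(),rect(Q) if len(Q)>20 else '',np.nanpercentile(Q[:,2],[5,50,95]).round(1) if len(Q) else '')
N=(P[...,1]>40)&(P[...,0]<620)&(P[...,0]>330)
fit(big(N&(P[...,2]>180)),'head'); fit(big(N&(V<60)&(P[...,2]<12)),'mat'); fit(big(N&(P[...,2]>3.5)&(P[...,2]<9)),'plate'); 
E
```

```text
t: 21.2
tcp_pos: [536.8, -88.8, 84.3]
ee_rot: [0.79, 0.598, 0.105, -0.08]
ft_force: [-0.6, 0.3, -3.7]
finger_gap: 74.9
grasp_force: 72.1
t: 22.0
tcp_pos: [502.9, -1.7, 84.9]
ee_rot: [0.791, 0.598, 0.105, -0.079]
ft_force: [-0.3, 0.3, -4.8]
finger_gap: 74.7
grasp_force: 72.1
[502.9891602   -1.84832191  84.92837507] [-0.16517557  0.43981516 -3.63682069]Traceback (most recent call last):
  File "<stdin>", line 7, in <module>
  File "m.py", line 3, in big
    n,l,st,ce=cv2.connectedComponentsWithStats(m.astype(np.uint8)); i=1+st[1:,4].argmax(); return l==i
                                                                        ~~~~~~~~~~~~~~~^^
ValueError: attempt to get argmax of an empty sequence
```

View pics/w5.png

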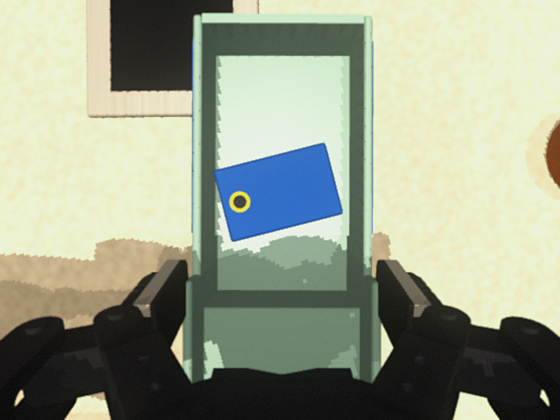

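The wrist view shows the tray held level with the tag flat and blue side up at (280,192). The lamp plate's near left corner is at (88,117), and its end edge is parallel to the tray's far end.

```bash

python3 - <<'E'
from w import *
c,P,H,S,V=look(); print('corner',onplane(c,[[88,117],[192,115]],6).round(1),'pred [382.9 121.8]')
h=np.array([np.cos(np.radians(74.6)),np.sin(np.radians(74.6))]); n=np.array([-h[1],h[0]]); L=np.array([474.2,208.1])
T=P[...,2]; k=(T>60)&(V>40)&(np.arange(420)[:,None]<255); Q=P[k]; r=rect(Q); print('tray part',r)
D=(Q[:,:2]-L); x,y=D@h,D@n; print('lamp frame: far end x',np.nanpercentile(x,99.5),'y',np.nanpercentile(y,[.5,99.5]))
kk=(x>np.nanpercentile(x,99.5)-4); print('rim z far',np.nanpercentile(Q[kk,2],[50,95]))
for a in (-20,-50,-80): 
    q=Q[abs(x-np.nanpercentile(x,99.5)-a)<8]; print(a,np.nanpercentile(q[:,2],95))
bl=(H>105)&(H<130)&(S>120)&(np.arange(420)[:,None]<255)&(T<90); t=np.nanmedian(P[big(bl)],0); print('tag',t,(t[:2]-L)@h)
E
```

```text
corner [[387.4 119.2   6. ]
 [462.7  99.3   6. ]] pred [382.9 121.8]
tray part (array([516.2,  43. ]), array([110. ,  81.1]), 74.14)
lamp frame: far end x -94.17466758503092 y [-123.58817291  -45.02251136]
rim z far [112.00396679 121.7809497 ]
-20 121.14225083725921
-50 121.26886695010333
-80 121.2762881864951
tag [473.47917164 140.73445049   6.71119402] -65.13823706420477
```

```bash

python3 -m jog '[[[-0.012,0.026,0],[0,0,0],0],[[-0.022,0.048,-0.01],[0,0,0],0],[[-0.032,0.07,-0.02],[0,0,0],0],[[-0.036,0.078,-0.02],[0,0,0],0],[[-0.036,0.078,-0.02],[0,0,0],0],[[-0.032,0.07,-0.02],[0,0,0],0],[[-0.026,0.054,-0.02],[0,0,0],0],[[-0.012,0.026,-0.02],[0,0,0],0],[[-0.005,0.01,-0.02],[0,0,0],0],[[0,0,-0.01],[0,0,0],0]]' 60
cat > st.py <<'E'
from w import *
c,P,H,S,V=look(); h=np.array([np.cos(np.radians(74.8)),np.sin(np.radians(74.8))]); n=np.array([-h[1],h[0]]); L=np.array([474.2,208.1])+n*-2
s=arm.observe(); zt=s['tcp_pos'][2]+36.3; T=P[...,2]; rows=np.arange(420)[:,None]
D=P[...,:2]-L; X,Y=D@h,D@n; k=(abs(T-zt)<5)&(rows<255); x,y=X[k],Y[k]
far=np.nanpercentile(x,99.5); print('rim z',np.nanmedian(T[k]),'far x',far,'y',np.nanpercentile(y,[1,99]).round(1),rect(P[k]))
for a in(-10,-40,-75): print(a,np.nanmedian(T[k&(abs(X-far-a)<8)]))
print(s['tcp_pos'],s['ft_force'],s['finger_gap'])
E
python3 st.py
```

```text
t: 23.1
tcp_pos: [448.6, 114.0, 44.1]
ee_rot: [0.79, 0.598, 0.105, -0.079]
ft_force: [0.4, 1.0, -3.7]
finger_gap: 74.4
grasp_force: 72.1
rim z 79.89058132947342 far x 3.7842127541725703 y [-38.7  40.8] (array([462.4, 161.2]), array([105.9,  80.5]), 73.89)
-10 79.6565550469997
-40 79.85325794871748
-75 80.0080175317568
[448.77229085 113.62290045  43.98253138] [-0.19085188  0.05651348 -4.02822437] 74.71104892426031
```

```bash

python3 -m jog '[[[0,0,-0.02],[0,0,0],0],[[0,0,-0.024],[0,0,0],0],[[0,0,-0.024],[0,0,0],0],[[0,0,-0.016],[0,0,0],0],[[0,0,-0.008],[0,0,0],0],[[0,0,-0.004],[0,0,0],0],[[0,0,-0.004],[0,0,0],0],[[0,0,0],[0,0,0],0]]' 60
python3 -m jog '[[[0,0,-0.004],[0,0,0],0],[[0,0,-0.004],[0,0,0],0],[[0,0,0],[0,0,0],0]]' 60
python3 st.py
```

```text
t: 23.95
tcp_pos: [449.2, 113.8, 19.8]
ee_rot: [0.791, 0.598, 0.105, -0.079]
ft_force: [0.3, 0.6, -2.4]
finger_gap: 74.7
grasp_force: 72.1
t: 24.25
tcp_pos: [449.0, 113.8, 17.7]
ee_rot: [0.791, 0.598, 0.105, -0.079]
ft_force: [0.7, -0.3, -3.9]
finger_gap: 74.8
grasp_force: 72.1
rim z 53.52081845997128 far x 3.684121492344577 y [-39.2  40.3] (array([462.9, 161. ]), array([105.5,  80.4]), 73.83)
-10 53.33542900324207
-40 53.469960263069126
-75 53.60291595245357
[449.06189996 113.77864134  17.7167311 ] [-0.32463296  0.12414667 -4.34579816] 74.77950709104725
```

```bash

python3 -m jog '[[[0.004,0.016,0],[0,0,0],0],[[0.008,0.03,0],[0,0,0],0],[[0.008,0.03,0],[0,0,0],0],[[0.008,0.03,0],[0,0,0],0],[[0.004,0.014,0],[0,0,0],0],[[0,0,-0.004],[0,0,0],0],[[0,0,-0.003],[0,0,0],0],[[0,0,0],[0,0,0],0]]' 60
python3 -m jog '[[[0,0,-0.003],[0,0,0],0],[[0,0,0],[0,0,0],0]]' 60
python3 st.py
```

```text
t: 25.1
tcp_pos: [456.8, 143.7, 15.7]
ee_rot: [0.791, 0.598, 0.105, -0.079]
ft_force: [-0.5, -0.8, -4.3]
finger_gap: 74.8
grasp_force: 72.2
t: 25.3
tcp_pos: [457.1, 143.6, 15.4]
ee_rot: [0.791, 0.598, 0.105, -0.079]
ft_force: [-0.5, -0.9, -1.8]
finger_gap: 74.8
grasp_force: 72.5
rim z 51.468579734120084 far x 34.51547368130992 y [-39.2  40.6] (array([470.8, 190.6]), array([105.6,  80.6]), 73.69)
-10 51.323444272455646
-40 51.35340172518826
-75 51.418387049930885
[457.08758236 143.61123292  15.40377914] [-0.37443451 -0.5119893  -0.36913214] 74.4891910303967
```

```bash

python3 -m jog '[[[0,0,0],[0,0,0],0.9],[[0,0,0],[0,0,0],0.95],[[0,0,0],[0,0,0],1],[[0,0,0],[0,0,0],1],[[0,0,0],[0,0,0],1]]' 20
python3 -m jog '[[[0,0,0.01],[0,0,0],1],[[0,0,0.03],[0,0,0],1],[[0,0,0.05],[0,0,0],1],[[0,0,0.08],[0,0,0],1],[[0,0,0.08],[0,0,0],1],[[-0.01,-0.04,0.1],[0,0,0],1],[[-0.02,-0.08,0.1],[0,0,0],1],[[-0.03,-0.12,0.1],[0,0,0],1],[[-0.04,-0.15,0.1],[0,0,0],1],[[-0.04,-0.15,0],[0,0,0],1]]' 
python3 -m jog '[[[-0.03,-0.12,0],[0,0,0],0.6],[[-0.01,-0.05,0],[0,0,0],0.6],[[0,0,0],[0,0,0],0.6],[[0,0,0],[0,0,0],0.6]]' 
python3 - <<'E'
from w import *
c,P,H,S,V=look(); cv2.imwrite('pics/w6.png',c['image'])
print(arm.observe()['tcp_pos'])
h=np.array([np.cos(np.radians(74.8)),np.sin(np.radians(74.8))]); n=np.array([-h[1],h[0]]); L=np.array([474.2,208.1])+n*-2
Z=P[...,2];D=P[...,:2]-L;X=D@h;Y=D@n; N=(abs(Y)<60)&(X>-190)&(X<50)
T=big(N&(Z>15)&(Z<115)); print('tray',rect(P[T]),'lampx',np.nanpercentile(X[T],[.5,99.5]),'y',np.nanpercentile(Y[T],[1,99]))
b=(H>105)&(H<130)&(S>120)&N
for lo,hi in((15,45),(60,115)):
    m=b&(Z>lo)&(Z<hi)
    if m.any(): m=big(m); print(rect(P[m]),np.nanpercentile(Z[m],[3,97]),np.nanmedian(X[m]),np.nanmedian(Y[m]))
E
```

```text
t: 25.85
tcp_pos: [457.6, 143.8, 15.6]
ee_rot: [0.791, 0.598, 0.106, -0.079]
ft_force: [-0.1, -0.4, -0.5]
finger_gap: 85.5
grasp_force: 0.0
t: 26.85
tcp_pos: [424.8, 7.0, 183.5]
ee_rot: [0.79, 0.599, 0.108, -0.075]
ft_force: [1.2, -0.0, 0.3]
finger_gap: 85.3
grasp_force: 0.0
t: 27.25
tcp_pos: [412.4, -33.7, 178.5]
ee_rot: [0.791, 0.597, 0.106, -0.079]
ft_force: [-0.3, -0.1, 0.5]
finger_gap: 51.0
grasp_force: 0.0
[412.30206545 -33.2719337  178.30493055]
tray (array([449.9, 114.7]), array([132.8,  79.2]), 74.26) lampx [-162.50342884  -34.27707283] y [-36.90308182  39.79481857]
(array([461.8, 163.2]), array([29.6, 55.4]), 87.81) [30.71702867 35.14788739] -51.332262780342674 3.2135561764573586
(array([435.4,  66.4]), array([31.7, 59.8]), 74.09) [ 70.67767277 106.22092569] -151.30888563912475 2.2808691546807243
```

View pics/w6.png

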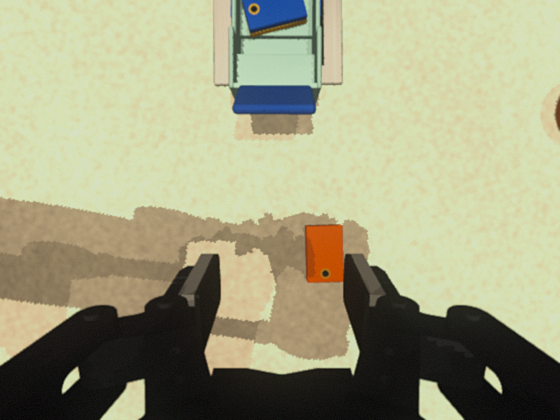

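The wrist view shows the tray standing on the plate between its edges, at columns 215 to 342, with the grip at (274,98). It is centred and square but about 48 mm short of the stop. I'll push it home with two spread fingertips against the near wall, under the grip.

```bash

python3 -m jog '[[[0,0,0],[0.04,-0.0113,0],0.6],[[0,0,-0.05],[0.04,-0.0113,0],0.6],[[0,0,-0.1],[0.04,-0.0113,0],0.6],[[0,0,-0.1],[0.04,-0.0113,0],0.6],[[0,0,-0.05],[0,0,0],0.6],[[0,0,0],[0,0,0],0.6],[[0,0,0],[0,0,0],0.6]]'
python3 - <<'E'
from tray import *
M=lat(74.5,45); plan([432.8,48.4,32],M)
c,P,H,S,V=look(); k=(H>3)&(H<18)&(S>150)&(P[...,2]<30)&(abs(P[...,1])<150)&(P[...,0]<560)
if k.any(): print('orange',rect(P[big(k)]))
E
```

```text
t: 28.0
tcp_pos: [412.9, -33.2, 103.9]
ee_rot: [0.736, 0.558, 0.305, -0.23]
ft_force: [-0.1, 0.3, 1.0]
finger_gap: 51.1
grasp_force: 0.0
shift mm [ 19.9  81.6 -71.9] frac [ 0.0797  0.3262 -0.2878] turn frac [0.0002 0.0005 0.0013] turn deg 0.2
orange (array([442. , -71.3]), array([55.7, 28.7]), 75.49)
```

```bash

python3 -m jog '[[[0.01,0.04,-0.02],[0,0,0],0.6],[[0.02,0.08,-0.06],[0,0,0],0.6],[[0.02,0.08,-0.08],[0,0,0.001],0.6],[[0.02,0.08,-0.08],[0,0,0],0.6],[[0.01,0.045,-0.05],[0,0,0],0.6],[[0,0,0],[0,0,0],0.6],[[0,0,0],[0,0,0],0.6]]'
python3 - <<'E'
from tray import *
M=lat(74.5,45); plan([432.8,48.4,32],M); c=cam('side'); cv2.imwrite('pics/s7.png',cv2.resize(c['image'][120:320,120:320],None,fx=3,fy=3))
E
```

```text
t: 28.75
tcp_pos: [432.7, 48.0, 31.4]
ee_rot: [0.735, 0.559, 0.306, -0.231]
ft_force: [0.4, -0.3, -0.5]
finger_gap: 51.6
grasp_force: 0.0
shift mm [0.1 0.4 0.6] frac [0.0004 0.0016 0.0024] turn frac [0.0001 0.0009 0.0002] turn deg 0.2
```

View pics/s7.png

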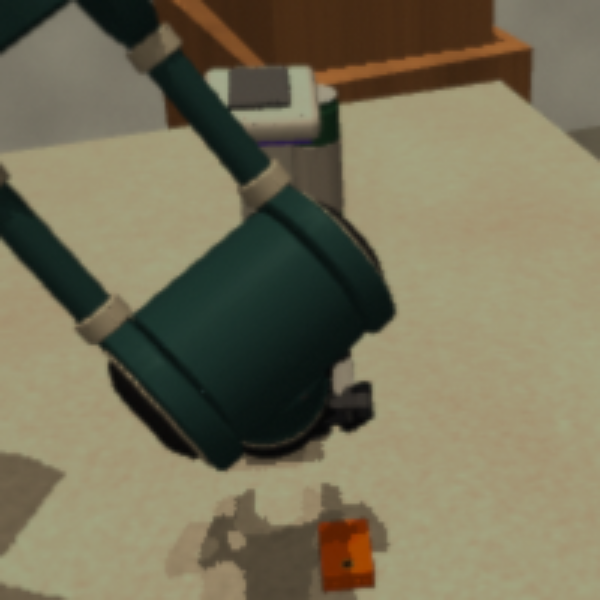

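The side view is mostly blocked by the arm, but the orange decoy at (347,555) is clear. I'll push slowly and watch the force.

```bash

python3 -m jog '[[[0.005,0.019,0],[0,0,0],0.6],[[0.005,0.019,0],[0,0,0],0.6],[[0.005,0.019,0],[0,0,0],0.6],[[0.003,0.01,0],[0,0,0],0.6],[[0.003,0.01,0],[0,0,0],0.6],[[0.003,0.01,0],[0,0,0],0.6],[[0.003,0.01,0],[0,0,0],0.6]]'
python3 -m jog '[[[0.003,0.01,0],[0,0,0],0.6],[[0.003,0.01,0],[0,0,0],0.6],[[0.003,0.01,0],[0,0,0],0.6],[[0.003,0.01,0],[0,0,0],0.6],[[0.003,0.01,0],[0,0,0],0.6]]'
cat > push.py <<'E'
from w import *
c,P,H,S,V=look(); h=np.array([np.cos(np.radians(74.8)),np.sin(np.radians(74.8))]); n=np.array([-h[1],h[0]]); L=np.array([474.2,208.1])+n*-2
Z=P[...,2];D=P[...,:2]-L;X=D@h;Y=D@n;N=(abs(Y)<60)&(X>-190)&(X<50)
m=big((H>105)&(H<130)&(S>120)&N&(Z>60)&(Z<115)); print('grip x',np.nanpercentile(X[m],1),'(home -114.5) y',np.nanmedian(Y[m]),rect(P[m]),np.nanpercentile(Z[m],98))
s=arm.observe(); print('tcp x',(np.array(s['tcp_pos'])[:2]-L)@h, s['ft_force'])
E
python3 push.py
```

```text
t: 29.5
tcp_pos: [438.9, 72.0, 30.2]
ee_rot: [0.736, 0.558, 0.305, -0.232]
ft_force: [-0.4, 0.7, 0.4]
finger_gap: 51.4
grasp_force: 0.0
t: 30.0
tcp_pos: [442.7, 84.5, 30.2]
ee_rot: [0.736, 0.558, 0.305, -0.231]
ft_force: [0.4, -0.3, -0.1]
finger_gap: 51.1
grasp_force: 0.0
grip x -162.99849547428096 (home -114.5) y 2.3591920635980843 (array([435.5,  66. ]), array([32.2, 60.3]), 73.81) 106.38041294139681
tcp x -127.31747917137761 [-0.75883862 -0.12436064  0.00792501]
```

```bash

python3 -m jog '[[[0.003,0.01,0],[0,0,0],0.6],[[0.003,0.01,0],[0,0,0],0.6],[[0.003,0.01,0],[0,0,0],0.6],[[0.003,0.01,0],[0,0,0],0.6],[[0.003,0.01,0],[0,0,0],0.6],[[0.003,0.01,0],[0,0,0],0.6]]'
python3 push.py
```

```text
t: 30.65
tcp_pos: [447.3, 99.1, 30.1]
ee_rot: [0.736, 0.558, 0.305, -0.231]
ft_force: [0.1, -2.8, -0.7]
finger_gap: 51.5
grasp_force: 1.1
grip x -158.0623826949899 (home -114.5) y 1.6844508716199957 (array([437.1,  70.7]), array([32. , 60.7]), 74.52) 106.34459813073138
tcp x -111.91663236485971 [ 0.35223549 -1.30758252 -1.41517149]
```

```bash

python3 -m jog '[[[0.003,0.01,0],[0,0,0],0.6],[[0.003,0.012,0],[0,0,0],0.6],[[0.004,0.015,0],[0,0,0],0.6],[[0.004,0.015,0],[0,0,0],0.6],[[0.004,0.015,0],[0,0,0],0.6],[[0.004,0.015,0],[0,0,0],0.6],[[0.004,0.015,0],[0,0,0],0.6],[[0.003,0.012,0],[0,0,0],0.6],[[0.003,0.01,0],[0,0,0],0.6],[[0.002,0.008,0],[0,0,0],0.6]]'
python3 push.py
```

```text
t: 31.7
tcp_pos: [455.6, 131.3, 30.2]
ee_rot: [0.736, 0.558, 0.305, -0.232]
ft_force: [-0.9, -2.2, -0.3]
finger_gap: 51.2
grasp_force: 1.1
grip x -124.7927783113066 (home -114.5) y 2.39537516333155 (array([445.4, 102.9]), array([32.3, 60.7]), 74.11) 106.31439257671325
tcp x -78.82155399111959 [-0.14342805 -0.48371951 -1.74999956]
```

10 mm left, so small steps until the stop is felt.

```bash

python3 -m jog '[[[0.002,0.006,0],[0,0,0],0.6],[[0.002,0.006,0],[0,0,0],0.6],[[0.001,0.005,0],[0,0,0],0.6],[[0.001,0.004,0],[0,0,0],0.6],[[0.001,0.004,0],[0,0,0],0.6]]'
python3 -m jog '[[[0.001,0.003,0],[0,0,0],0.6],[[0.001,0.003,0],[0,0,0],0.6],[[0,0,0],[0,0,0],0.6]]'
python3 -m jog '[[[0.001,0.003,0],[0,0,0],0.6],[[0.001,0.003,0],[0,0,0],0.6],[[0,0,0],[0,0,0],0.6]]'
python3 push.py
```

```text
t: 32.25
tcp_pos: [457.4, 137.3, 30.2]
ee_rot: [0.736, 0.558, 0.306, -0.231]
ft_force: [0.5, -2.2, -0.3]
finger_gap: 51.3
grasp_force: 1.1
t: 32.55
tcp_pos: [457.9, 138.9, 30.2]
ee_rot: [0.736, 0.558, 0.306, -0.231]
ft_force: [-0.7, -1.3, -2.0]
finger_gap: 51.2
grasp_force: 0.9
t: 32.85
tcp_pos: [458.4, 140.4, 30.3]
ee_rot: [0.736, 0.558, 0.306, -0.232]
ft_force: [-0.2, -1.7, -1.3]
finger_gap: 51.1
grasp_force: 0.9
grip x -115.22274785607023 (home -114.5) y 2.0913234852464737 (array([448.2, 112. ]), array([32.5, 60.6]), 73.97) 106.37161435367938
tcp x -69.52768281436836 [ 0.68214728 -1.12461984 -1.25284929]
```

```bash

python3 -m jog '[[[0.001,0.003,0],[0,0,0],0.6],[[0.001,0.003,0],[0,0,0],0.6],[[0,0,0],[0,0,0],0.6]]'
python3 -m jog '[[[0.001,0.003,0],[0,0,0],0.6],[[0.001,0.003,0],[0,0,0],0.6],[[0,0,0],[0,0,0],0.6]]'
python3 -m jog '[[[0.001,0.003,0],[0,0,0],0.6],[[0.001,0.003,0],[0,0,0],0.6],[[0,0,0],[0,0,0],0.6]]'
```

```text
t: 33.2
tcp_pos: [459.2, 141.3, 30.2]
ee_rot: [0.736, 0.558, 0.305, -0.231]
ft_force: [-2.2, -4.5, -0.6]
finger_gap: 51.5
grasp_force: 2.0
t: 33.5
tcp_pos: [460.2, 141.7, 29.9]
ee_rot: [0.736, 0.559, 0.305, -0.23]
ft_force: [-2.0, -10.5, 0.8]
finger_gap: 51.4
grasp_force: 4.3
t: 33.8
tcp_pos: [460.3, 142.5, 29.4]
ee_rot: [0.736, 0.559, 0.305, -0.229]
ft_force: [-3.6, -14.9, 2.3]
finger_gap: 51.3
grasp_force: 6.1
```

Firm contact with the stop, about 15 N and rising. Now retreat.

```bash

python3 -m jog '[[[-0.003,-0.01,0],[0,0,0],0.6],[[-0.006,-0.024,0],[0,0,0],0.6],[[-0.012,-0.045,0],[0,0,0],0.6],[[-0.02,-0.08,0],[0,0,0],0.6],[[-0.025,-0.1,0.02],[0,0,0],0.6],[[-0.025,-0.1,0.08],[0,0,0],0.6],[[-0.025,-0.1,0.12],[-0.04,0.0113,0],0.6],[[-0.025,-0.1,0.12],[-0.04,0.0113,0],0.6],[[0,0,0.1],[0,0,0],0.6],[[0,0,0],[0,0,0],0.6]]'
python3 push.py
python3 - <<'E'
from w import *
c=cam('side'); P=cloud(c); hsv=cv2.cvtColor(c['image'],cv2.COLOR_BGR2HSV); H,S,V=[hsv[...,i].astype(int) for i in range(3)]
L=np.array([474.2,208.1]); h=np.array([np.cos(np.radians(74.6)),np.sin(np.radians(74.6))]); n=np.array([-h[1],h[0]])
for nm in('side','wrist'):
    if nm=='wrist':
        c,P,H,S,V=look()
    D=P[...,:2]-L; X=D@h; Y=D@n; Z=P[...,2]; m=(H>105)&(H<130)&(S>110)&(abs(Y)<45)&(X>-70)&(X<85)&(Z>15)&(Z<60)
    if m.sum()>15: m=big(m); print(nm,'tag',m.sum(),'lamp x',np.nanmedian(X[m]),'y',np.nanmedian(Y[m]),'z',np.nanpercentile(Z[m],[5,50,95]).round(1))
    y=(H>20)&(H<35)&(S>130)&(abs(Y)<45)&(X>-70)&(X<85)&(Z>10)&(Z<60); print('yellow',y.sum())
E
```

```text
t: 34.8
tcp_pos: [427.7, 3.3, 145.1]
ee_rot: [0.769, 0.585, 0.209, -0.153]
ft_force: [0.8, -0.5, -0.2]
finger_gap: 51.4
grasp_force: 0.0
grip x -114.46994598943806 (home -114.5) y 1.277212499734448 (array([448.8, 110.8]), array([28.8, 60.3]), 74.81) 106.44282778528839
tcp x -209.6414778586276 [-0.13625413  0.43416888  0.02906462]
side tag 58 lamp x 13.68594465504145 y -4.006727415267456 z [31.1 32.8 34.8]
yellow 0
wrist tag 1820 lamp x 3.1645586455456622 y -1.2229083861986045 z [30.7 33.8 34.9]
yellow 86
```

```bash
python3 -c "
from station import arm
print(arm.job_done())"
```

```text
the job is handed in; nothing more can be done
None
```

The job is handed in at about 35 s: the tray stands home against the stop, centred to about 2 mm and square, with the tag flat and blue side up in the bay. The first grip slipped, so the tag tumbled during that slip rather than in a controlled tip. I then carried the tray across its width and pushed it home, and I viewed 11 pictures, one over the limit of 10.

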